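# Open the specimen press and draw its board out to the line

### The arm

A 6-joint arm with a two-finger parallel gripper is mounted at the origin on the work surface. World frame = base frame: x ahead of the robot, y to its left, z up, the work surface at z = 0. Lengths are in m, angles in rad, forces in N, time in s.
With the tool pointing down it reaches from about 0.35 to 0.85 m from the base axis. Payload 8.1 kg.
Tool frame: the origin (TCP) lies at the very end of the fingers, on their centre line; the grasp point (between the pads) lies 19 mm behind it; z points along the fingers, y is the direction in which the jaws open and shut (so a half turn about z gives the same grasp; the last joint's range is limited). The gripper opens to 93 mm and grips with 3 to 60 N. Pads are 15 mm wide; open, the fingers measure 128 mm over their backs; the gripper's body (75 mm by 188 mm) begins 65 mm behind the grasp point.
Start: joints at [1.211, 0.13, 1.488, -0, 1.523, -0.085], TCP at [0.163, 0.577, 0.183] pointing down, gripper open.
Joint ranges: [-2.96, 2.96], [-0.89, 2.26], [0.02, 2.5], [-1.34, 4.48], [0, 2.73], [-2.66, 2.66]. Speed limits (rad/s): [2.39, 2.39, 2.79, 3.14, 3.14, 3.14].

### API

Orientations are given as a rotation vector (axis times angle).
In Python, from plant import read_state, read_camera, close_job gives the robot as it stands.
- The arm moves only by the tool jog_arm, never from a script. Its argument "motion" is one flat list of numbers, 7 for each row, row after row: the opening, from 0 (shut) to 1 (fully open), then the shift along the tool's x, y, z scaled (see below), then the turn, a rotation vector about the tool's x, y, z scaled (see below). A call has 1 to 8 rows; each row is the pose to reach, as a shift and turn from the pose measured when the call began, along the tool's axes at that moment; what a row does not reach only later rows make up. The controller multiplies each number of a shift by 0.5 m and each number of a turn by 90 degrees. A row lasts 1/10 s, in which the tool goes at most 50 mm and 8.59 degrees, less where a joint would pass 70% of its speed; a pose out of reach is approached as far as the arm can. A call with a number of a shift or a turn outside -1 to 1 is refused whole. A call with a gripper value outside its range is refused whole. The fingers move at their own pace and stop on an object; "grip_force" is the grip in N (left out, the last holds). Time passes only in rows, so rows that repeat a pose let the fingers close. It gives the time, the measured TCP pose, the force and the opening at its end, in the units of the state.
- read_state(): the state, without advancing time (a new reading comes with each control period).
- read_camera(name): name is "scene" or "top" or "wrist"; returns a dict with "frame" (400x640x3 uint8, red, green, blue), "vertical_fov" (degrees; the focal length in pixels is half the picture's height over the tangent of half this angle, whatever the lens; pixels are square), "cx", "cy" (the principal point, pixels), "world_from_camera" (4x4, takes a point from camera to world coordinates); the wrist camera has in their place "hand_eye" (4x4, takes a point from camera to tool coordinates, whose origin is the TCP and whose axes are the flange's). Camera axes: x right, y down, z forward; pixel columns grow to the right and rows downward; lengths in m; the calibration is good to about 2 mm. A picture is of the moment at which its call begins: read the wrist's pose just before it. There is no depth.
- close_job(): hands the job in, once; it reports no verdict.
The state is a dict: "t": time; "q": joint angles; "dq": joint speeds; "joint_torque": joint torques, N m; "tool_pos": TCP position; "orientation": TCP orientation; "force": force on the tool from outside, world axes, zero at the start; "wrist_torque": the same for the moment, N m; "opening": finger opening in m.
Only numpy, scipy, OpenCV 4.12 (cv2) and the standard library are available. Lean on these libraries where they do the work, as an engineer would, in place of code of your own. Each camera call takes 0.05 s, during which the arm holds its last target.

### The job

Open the plant-specimen press: wind its crank anticlockwise (seen from above) through two full turns to lift the platen well clear, and only then move the board. Draw the board straight out of the press by its knob until the line scribed across it, behind the pad of blotters, is level with the edge of the press bed; the board would tip off there, so the job finishes while you are still holding it: level, still, its tail lying on the bed. Leave the platen up and everything else on the bench where it stands.

Things in the scene. Friction and masses are not known exactly. Their poses are not given: they have to be found in the camera images.
- press: Bench screw press of grey cast iron, fixed, turned up to 0.3 rad either way. Origin on the bench under the screw axis, z up; its y axis (roughly room +y) is the way the board is drawn out; x runs from column to column. Columns of 24 mm diameter at x = +-95 mm, y = 0; crossbar 232 mm (x) by 40 mm (y), 128 to 158 mm above the bench
- bed_edge (a point): Middle of the bed's outer edge, over which the board comes out: 85 mm along y from the press's origin, 30 mm above the bench. The edge is straight and runs along the press's x. The bed is flat, 236 mm (x) by 170 mm (y), its top 30 mm above the bench. Axes as the press's
- platen: Pressing plate, 150 (x) by 130 (y) by 12 mm, under the crossbar; moved only by the screw, 10 mm up per turn, and stays where left. Its underside is 51 mm above the bench at crank value 0, so it starts 1 to 4 mm above the pad on the board. Origin: on the bench under the screw axis at crank value 0, rising with the platen; not a point on the plate
- crank (a joint): Crank angle (rad), growing anticlockwise seen from above, which raises platen and crank 1.59 mm per rad. Starts between 0 and 1.8; range -0.4 to 20. At value v the arm points from the screw axis along v - 2.47 rad, anticlockwise from the press's x axis (at the start roughly away from the outer bed edge). Takes about 2 N at the handle; does not run back
- crank_grip (a point): Middle of the crank's handle: upright black sleeve, 22 mm diameter, 48 mm high, spinning freely on its pin, 60 mm from the screw axis; 212 mm above the bench at crank value 0, rising 10 mm per turn. It begins 4 mm above the flat crank arm; the hub on the screw axis is no higher than the sleeve's lower end. Free from above
- board: Loose pale wooden board, 130 (x) by 300 (y) by 10 mm, 0.3 to 0.6 kg, lying on the bed and sticking out at both sides. Origin at the centre of its underside, z up, y axis towards its knob end (same sense as the press's y). A pad of blotters (112 by 116 by 10 mm) is fixed on its middle. Centre of mass close to its middle
- board_knob (a point): Middle of the board's round dark wooden knob, 26 mm diameter, upright on the board's top at board x = 0, y = +130 mm. The knob is 40 mm high (its lowest 10 mm a neck of 20 mm diameter), top 50 mm above the board's underside, this point 35 mm above it. Free from above
- board_line (a point): Middle of the dark line, 2 mm wide, scribed across the full width of the board's top at board y = -65 mm (10 mm above its underside), 7 mm behind the pad. At the start it lies about under the platen's rear edge and may be hidden; drawn out, it comes into view 20 mm before the bed's outer edge
- dish: Bystander: closed glass dish, 98 mm diameter, 16 mm high, next to the press; origin at the centre of its underside
- lens: Bystander: hand lens lying flat, ring of 78 mm diameter, 10 mm thick, handle 85 mm long along its x; origin under the middle of the glass
- brush: Bystander: small brush 160 mm long, lying next to the press; origin on the bench near its middle
- jar: Bystander: capped specimen jar, 56 mm diameter, 75 mm high, next to the press; origin at the centre of its underside
- beaker: Bystander: glass beaker, 72 mm diameter, 90 mm high; origin at the centre of its underside
- reagent: Bystander: amber reagent bottle, 68 mm diameter, 160 mm high; origin at the centre of its underside
- slide_box: Bystander: grey slide box, 97 by 167 by 33 mm; origin at the centre of its underside

How it is judged:
By the outcome, as a careful person would: the job done as asked, in the order asked, and still so for the second after the job is handed in, while the arm keeps its last pose, push and grip.
It also fails if it takes over 67 s, if anything falls off the work surface, if the arm or the gripper's body presses on something with over 40 N, if the wrist force passes 120 N, or if a joint passes its speed limit or range.

## Working session

There is one attempt and no reset: what is moved stays moved. The work goes in short steps, Python scripts to look and compute and a tool call to move; the robot and the scene stay as the last step left them, time stands still between calls to the robot, and variables do not carry over. Pictures are saved under pics/ and viewed, and the job is handed in when it is done.

Besides the shell and the picture viewer there is one more tool, called by a JSON object that holds its "fn" and its "kwargs". jog_arm: Moves the arm, as the interface text tells. Its arguments: {"type":"object","properties":{"motion":{"type":"array","items":{"type":"number"}},"grip_force":{"type":"number"}},"required":["motion"]}

```bash
mkdir -p pics
cat > h.py <<'E'
import numpy as np, cv2, sys
from scipy.spatial.transform import Rotation as R
from plant import read_state, read_camera, close_job
def K(c):
    H=c["frame"].shape[0]; f=H/2/np.tan(np.radians(c["vertical_fov"])/2); return f,c["cx"],c["cy"]
def pose(s):
    T=np.eye(4);T[:3,:3]=R.from_rotvec(s["orientation"]).as_matrix();T[:3,3]=s["tool_pos"];return T
def snap(name,fn=None):
    s=read_state(); c=read_camera(name)
    c["T"]=np.array(c["world_from_camera"]) if "world_from_camera" in c else pose(s)@np.array(c["hand_eye"])
    if fn: cv2.imwrite("pics/"+fn,c["frame"][:,:,::-1])
    return c
def ray(c,u,v,z):
    f,cx,cy=K(c); d=c["T"][:3,:3]@np.array([(u-cx)/f,(v-cy)/f,1]); o=c["T"][:3,3]
    return o+d*(z-o[2])/d[2]
def proj(c,p):
    f,cx,cy=K(c); q=np.linalg.inv(c["T"])@np.append(p,1); return cx+f*q[0]/q[2],cy+f*q[1]/q[2]
E
python3 - <<'E'
from h import *
s=read_state(); print(s)
for n in ["scene","top","wrist"]:
    c=snap(n,n+"0.png"); print(n,K(c),c["T"].round(3).tolist())
E
```

```text
{'t': 0.0, 'q': array([ 1.21061000e+00,  1.31161896e-01,  1.48929046e+00,  1.82529588e-06,
        1.52299559e+00, -8.53901551e-02]), 'dq': array([-0.00155408, -0.0003009 , -0.00043218, -0.00153264, -0.00143743,
       -0.0002182 ]), 'joint_torque': array([ 1.75517598e-03, -5.59864748e+01, -4.91747081e+01,  7.68183754e-02,
        3.60836217e-02, -1.58878661e-04]), 'tool_pos': array([0.16255534, 0.57689291, 0.18178094]), 'orientation': array([-4.30235549e-01, -3.11157630e+00,  2.84126668e-03]), 'force': array([ 0.59470805,  0.45963597, -0.21369951]), 'wrist_torque': array([-0.05475501,  0.02173601, -0.01219111]), 'opening': 0.09275055179504457}
scene (np.float64(396.0522721178931), 318.9801149228343, 197.75341623611013) [[0.86, 0.408, -0.305, 0.974], [0.509, -0.679, 0.529, -0.703], [0.008, -0.611, -0.792, 1.164], [0.0, 0.0, 0.0, 1.0]]
top (np.float64(436.76201829243746), 315.5153350375652, 207.0231984232514) [[0.028, -0.989, 0.142, 0.419], [-1.0, -0.028, 0.006, -0.032], [-0.002, -0.142, -0.99, 1.197], [0.0, 0.0, 0.0, 1.0]]
wrist (np.float64(360.4360404563402), 326.50412643099503, 195.83931084027208) [[0.272, 0.93, 0.246, 0.095], [0.962, -0.263, -0.07, 0.596], [-0.001, 0.256, -0.967, 0.382], [0.0, 0.0, 0.0, 1.0]]
```

View pics/scene0.png

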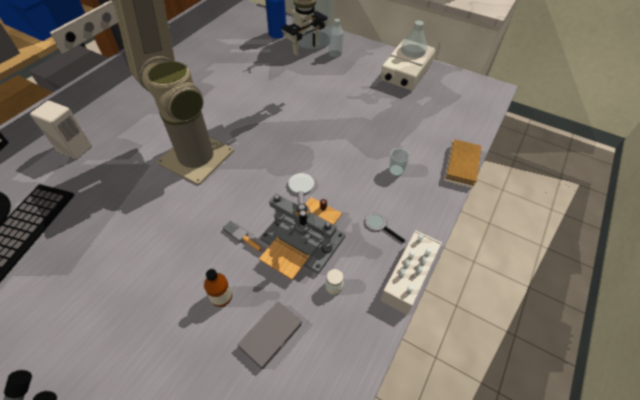

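View pics/top0.png

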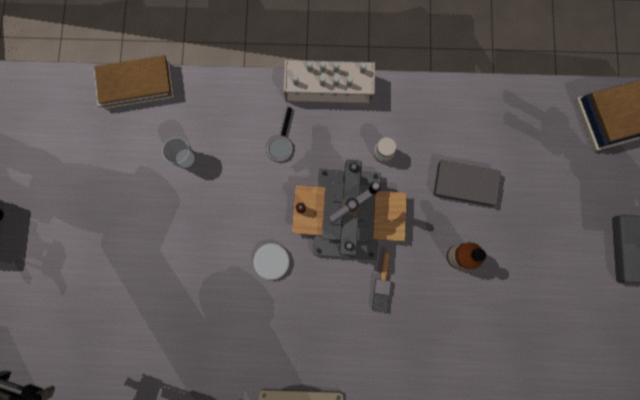

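View pics/wrist0.png

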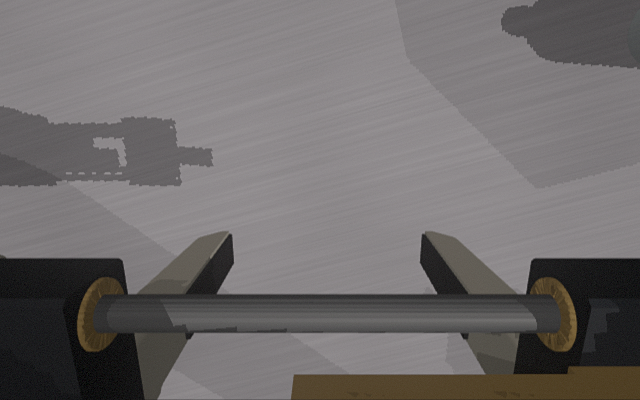

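Run:
```python
import cv2
a=cv2.imread("pics/top0.png")[140:280,250:450]; cv2.imwrite("pics/top0c.png",cv2.resize(a,None,fx=4,fy=4,interpolation=cv2.INTER_CUBIC))
a=cv2.imread("pics/scene0.png")[170:300,220:370]; cv2.imwrite("pics/scene0c.png",cv2.resize(a,None,fx=4.5,fy=4.5,interpolation=cv2.INTER_CUBIC))
```

```text
(no output)
```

View pics/top0c.png

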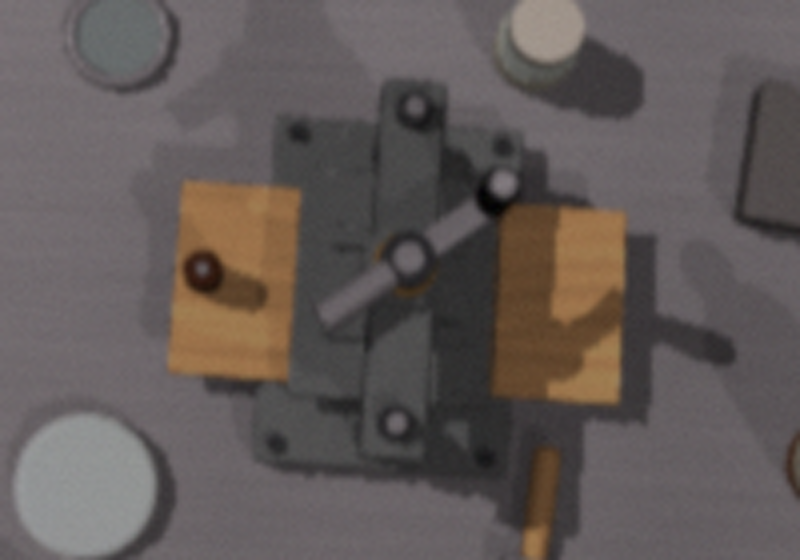

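View pics/scene0c.png

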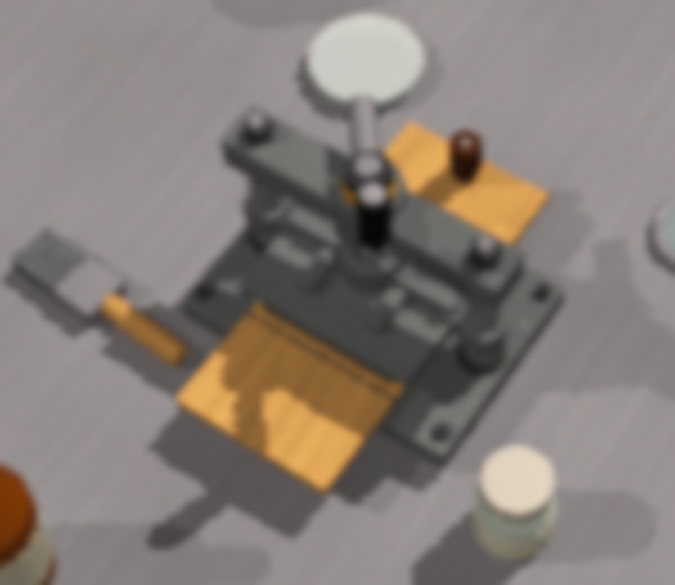

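Run:
```python
from h import *
t=snap("top"); s=snap("scene")
T=lambda u,v:(250+u/4-.375,140+v/4-.375); S=lambda u,v:(220+u/4.5-.4,170+v/4.5-.4)
def tri(a,b):
    A=[];B=[]
    for c,(u,v) in((t,T(*a)),(s,S(*b))):
        f,cx,cy=K(c);d=c["T"][:3,:3]@np.array([(u-cx)/f,(v-cy)/f,1]);d/=np.linalg.norm(d)
        P=np.eye(3)-np.outer(d,d);A.append(P);B.append(P@c["T"][:3,3])
    return np.linalg.solve(sum(A),sum(B)).round(4)
print("nutR",tri((415,106),(487,249)));print("nutL",tri((397,421),(256,124)))
print("hub",tri((408,257),(370,165)));print("handletop",tri((503,183),(375,190)))
print("knobtop",tri((203,269),(467,137)))
print("boardcorners tail", [ray(t,*T(*p),.04).round(4).tolist() for p in [(625,212),(618,403)]])
print("board front", [ray(t,*T(*p),.04).round(4).tolist() for p in [(183,182),(168,371)]])
print("platebolts",tri((300,130),(440,432)),tri((277,442),(541,292)),tri((485,458),(206,290)))
for n,p,z in [("dish",(87,485),.016),("jar",(549,28),.075),("lens",(121,38),.01)]: print(n,ray(t,*T(*p),z).round(3))
print("nut plane .158",ray(t,*T(415,108),.165),ray(t,*T(397,423),.165))
print("hub",ray(t,*T(408,257),.188),"handle",ray(t,*T(502,184),.238))
```

```text
nutR [ 0.6676 -0.1142  0.171 ]
nutL [ 0.4776 -0.1071  0.1732]
hub [ 0.5726 -0.1095  0.1936]
handletop [ 0.6075 -0.1571  0.2467]
knobtop [0.5777 0.014  0.0891]
boardcorners tail [[0.631, -0.2663, 0.04], [0.5026, -0.2615, 0.04]]
board front [[0.6433, 0.0313, 0.04], [0.5155, 0.0368, 0.04]]
platebolts [ 0.6735 -0.086  -0.0928] [ 0.5575  0.0041 -0.1277] [ 0.464  -0.1745  0.0364]
dish [0.439 0.09  0.016]
jar [ 0.747 -0.209  0.075]
lens [0.75 0.08 0.01]
nut plane .158 [ 0.66845485 -0.11419959  0.165     ] [ 0.47819332 -0.1066105   0.165     ]
hub [ 0.57373843 -0.1096954   0.188     ] handle [ 0.60874671 -0.15760767  0.238     ]
```

```bash
cat >> h.py <<'E'
A=-0.0385
def goal(xyz,a=A,off=None):
    # scaled shift+turn to have TCP at xyz, tool z down, tool y = press y
    s=read_state();T=pose(s)
    y=np.array([-np.sin(a),np.cos(a),0]);z=np.array([0,0,-1.]);x=np.cross(y,z)
    D=T[:3,:3].T@np.column_stack([x,y,z]); sh=T[:3,:3].T@(np.array(xyz)-T[:3,3])/.5
    rv=R.from_matrix(D).as_rotvec()/(np.pi/2)
    return sh.round(4).tolist(),rv.round(4).tolist()
E
python3 - <<'E'
from h import *
print(goal([.608,-.158,.30]), goal([.39,.2,.30]))
E
```

```text
([-1.2562, -1.1737, -0.2344], [-0.0006, -0.0001, -0.1505]) ([-0.6423, -0.6029, -0.2349], [-0.0006, -0.0001, -0.1505])
```

{"fn": "jog_arm", "kwargs": {"motion": [0.7,-0.64,-0.6,-0.235,0,0,-0.15,0.7,-0.64,-0.6,-0.235,0,0,-0.15,0.7,-0.64,-0.6,-0.235,0,0,-0.15,0.7,-0.64,-0.6,-0.235,0,0,-0.15,0.7,-0.64,-0.6,-0.235,0,0,-0.15,0.7,-0.64,-0.6,-0.235,0,0,-0.15,0.7,-0.64,-0.6,-0.235,0,0,-0.15,0.7,-0.64,-0.6,-0.235,0,0,-0.15], "grip_force": 20}}

```text
t: 1.05
tool_pos: [0.3628, 0.2448, 0.2867]
orientation: [0.061, 3.141, -0.001]
force: [1.3, 0.8, 0.6]
opening: 0.0649
```

Run:
```python
from h import *
print(goal([.608,-.158,.30]))
```

```text
([-0.5213, -0.7859, -0.0259], [-0.0003, 0.0002, -0.0002])
```

{"fn": "jog_arm", "kwargs": {"motion": [0.7,-0.52,-0.786,-0.026,0,0,0,0.7,-0.52,-0.786,-0.026,0,0,0,0.7,-0.52,-0.786,-0.026,0,0,0,0.7,-0.52,-0.786,-0.026,0,0,0,0.7,-0.52,-0.786,-0.026,0,0,0,0.7,-0.52,-0.786,-0.026,0,0,0,0.7,-0.52,-0.786,-0.026,0,0,0,0.7,-0.52,-0.786,-0.026,0,0,0]}}

```text
t: 1.85
tool_pos: [0.5701, -0.0975, 0.2979]
orientation: [0.061, 3.14, -0.001]
force: [0.0, 0.5, 0.9]
opening: 0.0651
```

Run:
```python
from h import *
print(goal([.608,-.158,.285]))
```

```text
([-0.0804, -0.1179, 0.0259], [-0.0002, 0.0004, -0.0004])
```

{"fn": "jog_arm", "kwargs": {"motion": [0.7,-0.08,-0.118,0,0,0,0,0.7,-0.08,-0.118,0,0,0,0,0.7,-0.08,-0.118,0.02,0,0,0,0.7,-0.08,-0.118,0.026,0,0,0]}}

```text
t: 2.25
tool_pos: [0.6072, -0.158, 0.2829]
orientation: [-0.063, -3.139, -0.001]
force: [-0.9, 0.1, -0.7]
opening: 0.065
```

Run:
```python
from h import *
w=snap("wrist","w1.png"); t=snap("top","t1.png"); s=snap("scene","s1.png")
for c,n in((t,"t1"),(s,"s1")):
    pass
print(read_state()["tool_pos"], proj(w,[.6088,-.158,.24]))
print(goal([.608,-.158,.199]))
```

```text
[ 0.60726946 -0.15671585  0.28473807] (np.float64(327.19328500155115), np.float64(206.6055291590311))
([-0.0016, -0.0025, 0.1715], [0.0, -0.0001, 0.0004])
```

View pics/w1.png

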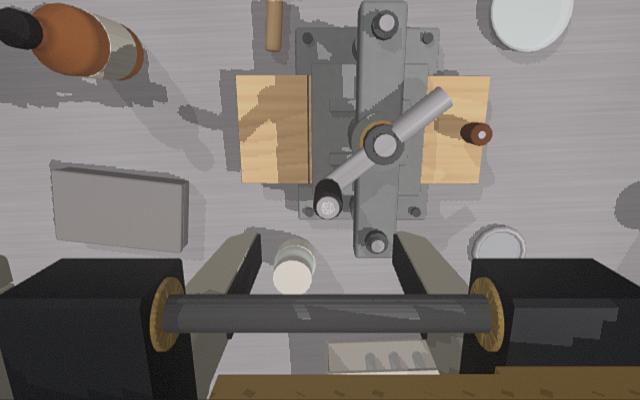

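{"fn": "jog_arm", "kwargs": {"motion": [0.7,-0.002,-0.002,0.06,0,0,0,0.7,-0.002,-0.002,0.12,0,0,0,0.7,-0.002,-0.002,0.17,0,0,0,0.7,-0.002,-0.002,0.17,0,0,0,0,-0.002,-0.002,0.17,0,0,0,0,-0.002,-0.002,0.17,0,0,0,0,-0.002,-0.002,0.17,0,0,0,0,-0.002,-0.002,0.17,0,0,0], "grip_force": 15}}

```text
t: 3.2
tool_pos: [0.609, -0.1579, 0.2014]
orientation: [0.059, 3.139, -0.001]
force: [-0.6, -0.3, 0.2]
opening: 0.0379
```

Run:
```python
from h import *
w=snap("wrist","w2.png"); s=read_state(); print(s["force"],s["tool_pos"],s["opening"])
c=np.array([.573,-.1102]); p=s["tool_pos"][:2]-c; print(np.linalg.norm(p),np.arctan2(p[1],p[0]))
```

```text
[-0.09177111  0.00802479  0.01907505] [ 0.60881013 -0.15790139  0.20100198] 0.03373957605875106
0.05964720014027685 -0.9268380813875937
```

View pics/w2.png

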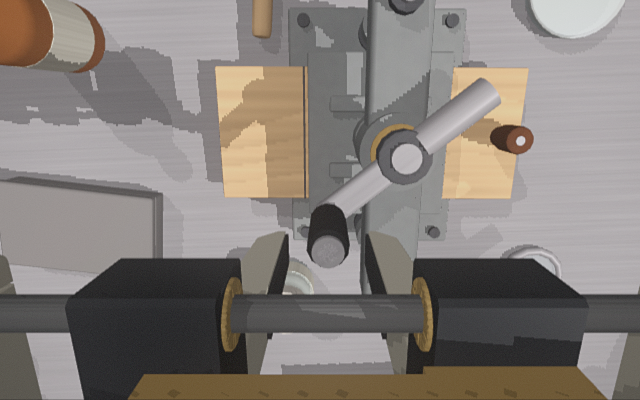

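{"fn": "jog_arm", "kwargs": {"motion": [0,0,0,0,0,0,0,0,0,0,0,0,0,0,0,0,0,0,0,0,0,0,0,0,0,0,0,0,0,0,0,0,0,0,0]}}

```text
t: 3.75
tool_pos: [0.609, -0.1579, 0.2014]
orientation: [0.059, 3.139, -0.001]
force: [-0.1, 1.4, 3.6]
opening: 0.0199
```

```bash
cat > wind.py <<'E'
from h import *
s=read_state();T=pose(s); c=np.array([float(sys.argv[1]),float(sys.argv[2])]); n=int(sys.argv[3]); st=np.radians(float(sys.argv[4]))
p=s["tool_pos"][:2]-c; r=np.linalg.norm(p); a=np.arctan2(p[1],p[0]); z=s["tool_pos"][2]
print("F",s["force"].round(2),"pos",s["tool_pos"].round(4),"open",round(s["opening"],4),"r",r.round(4),"ang",np.degrees(a).round(1),"press", (a-A).round(3))
for i in range(1,n+1):
    q=np.array([*(c+.06*np.array([np.cos(a+i*st),np.sin(a+i*st)])),z+.0015915*i*st])
    print((T[:3,:3].T@(q-s["tool_pos"])/.5).round(3).tolist())
E
python3 wind.py .573 -.1102 8 15
```

```text
F [-0.07  1.36  3.63] pos [ 0.609  -0.1579  0.2014] open 0.0199 r 0.0598 ang -53.0 press -0.887
[-0.022, 0.022, -0.001]
[-0.037, 0.05, -0.002]
[-0.044, 0.08, -0.002]
[-0.043, 0.112, -0.003]
[-0.034, 0.142, -0.004]
[-0.018, 0.168, -0.005]
[0.005, 0.19, -0.006]
[0.033, 0.205, -0.007]
```

{"fn": "jog_arm", "kwargs": {"motion": [0,-0.022,0.022,-0.001,0,0,0,0,-0.037,0.05,-0.002,0,0,0,0,-0.044,0.08,-0.002,0,0,0,0,-0.043,0.112,-0.003,0,0,0]}}

```text
t: 4.15
tool_pos: [0.6335, -0.1015, 0.2031]
orientation: [0.059, 3.138, -0.002]
force: [-2.2, -2.5, 3.6]
opening: 0.0201
```

```bash
python3 wind.py .573 -.1102 8 15; python3 -c "
from h import *
w=snap('wrist','w3.png')"
```

```text
F [-2.24 -2.49  3.63] pos [ 0.6335 -0.1015  0.2031] open 0.0201 r 0.0611 ang 8.1 press 0.181
[0.012, 0.029, -0.001]
[0.029, 0.056, -0.002]
[0.052, 0.077, -0.003]
[0.08, 0.091, -0.004]
[0.11, 0.098, -0.005]
[0.142, 0.096, -0.006]
[0.172, 0.087, -0.006]
[0.198, 0.07, -0.007]
```

View pics/w3.png

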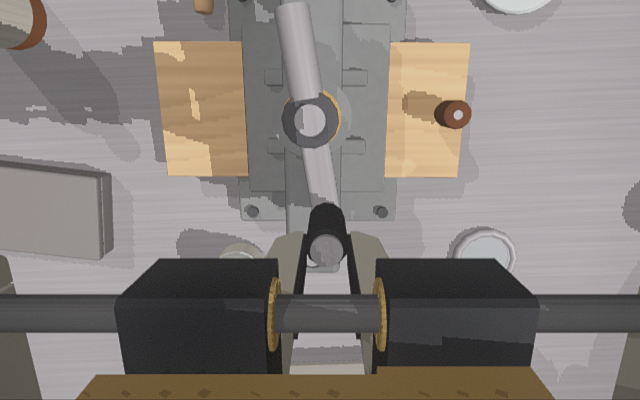

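{"fn": "jog_arm", "kwargs": {"motion": [0,0.012,0.029,-0.001,0,0,0,0,0.029,0.056,-0.002,0,0,0,0,0.052,0.077,-0.003,0,0,0,0,0.08,0.091,-0.004,0,0,0,0,0.11,0.098,-0.005,0,0,0,0,0.142,0.096,-0.006,0,0,0,0,0.172,0.087,-0.006,0,0,0,0,0.198,0.07,-0.007,0,0,0]}}

```text
t: 5.0
tool_pos: [0.5357, -0.0614, 0.2067]
orientation: [0.056, 3.135, -0.004]
force: [11.8, -10.6, -3.6]
opening: 0.0198
```

```bash
python3 wind.py .573 -.1102 8 15
```

```text
F [ 11.8  -10.62  -3.58] pos [ 0.5357 -0.0614  0.2067] open 0.0198 r 0.0614 ang 127.4 press 2.262
[0.02, -0.025, -0.001]
[0.034, -0.053, -0.002]
[0.041, -0.083, -0.003]
[0.04, -0.115, -0.003]
[0.031, -0.145, -0.004]
[0.015, -0.171, -0.005]
[-0.008, -0.192, -0.005]
[-0.036, -0.207, -0.006]
```

{"fn": "jog_arm", "kwargs": {"motion": [0,0.02,-0.025,-0.001,0,0,0,0,0.034,-0.053,-0.002,0,0,0,0,0.041,-0.083,-0.003,0,0,0,0,0.04,-0.115,-0.003,0,0,0,0,0.031,-0.145,-0.004,0,0,0,0,0.015,-0.171,-0.005,0,0,0,0,-0.008,-0.192,-0.005,0,0,0,0,-0.036,-0.207,-0.006,0,0,0]}}

```text
t: 5.8
tool_pos: [0.5496, -0.1644, 0.2098]
orientation: [0.056, 3.136, -0.001]
force: [0.7, 5.9, 2.4]
opening: 0.0197
```

```bash
python3 wind.py .573 -.1102 8 15;  python3 -c "
from h import *
w=snap('wrist','w4.png')"
```

```text
F [0.72 5.85 2.43] pos [ 0.5496 -0.1644  0.2098] open 0.0197 r 0.0591 ang -113.4 press -1.941
[-0.03, -0.009, -0.001]
[-0.061, -0.009, -0.001]
[-0.091, 0.0, -0.002]
[-0.118, 0.016, -0.003]
[-0.14, 0.039, -0.003]
[-0.155, 0.066, -0.004]
[-0.162, 0.097, -0.005]
[-0.162, 0.128, -0.006]
```

View pics/w4.png

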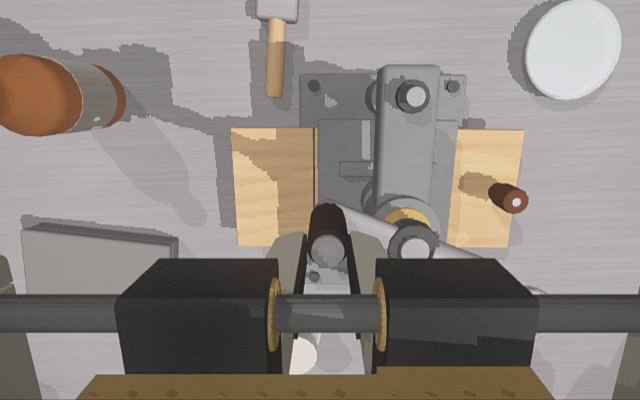

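{"fn": "jog_arm", "kwargs": {"motion": [0,-0.03,-0.008,-0.001,0,0,0,0,-0.061,-0.008,-0.001,0,0,0,0,-0.091,0.001,-0.002,0,0,0,0,-0.118,0.017,-0.003,0,0,0,0,-0.14,0.04,-0.003,0,0,0,0,-0.155,0.067,-0.004,0,0,0,0,-0.162,0.097,-0.005,0,0,0,0,-0.162,0.128,-0.006,0,0,0]}}

```text
t: 6.65
tool_pos: [0.6342, -0.103, 0.2131]
orientation: [0.056, 3.135, -0.002]
force: [-6.3, -3.1, 3.0]
opening: 0.0201
```

```bash
python3 wind.py .573 -.1098 8 15
```

```text
F [-6.33 -3.09  3.05] pos [ 0.6342 -0.103   0.2131] open 0.0201 r 0.0615 ang 6.4 press 0.149
[0.012, 0.03, -0.001]
[0.028, 0.057, -0.002]
[0.05, 0.078, -0.003]
[0.078, 0.094, -0.004]
[0.108, 0.101, -0.005]
[0.139, 0.101, -0.006]
[0.169, 0.092, -0.007]
[0.196, 0.076, -0.008]
```

{"fn": "jog_arm", "kwargs": {"motion": [0,0.012,0.03,-0.001,0,0,0,0,0.029,0.056,-0.002,0,0,0,0,0.052,0.077,-0.003,0,0,0,0,0.08,0.091,-0.004,0,0,0,0,0.11,0.098,-0.005,0,0,0,0,0.14,0.097,-0.006,0,0,0,0,0.169,0.089,-0.007,0,0,0,0,0.194,0.074,-0.008,0,0,0]}}

```text
t: 7.45
tool_pos: [0.5376, -0.0611, 0.2165]
orientation: [0.054, 3.134, -0.001]
force: [3.3, -1.8, 1.0]
opening: 0.0198
```

```bash
python3 wind.py .573 -.1102 8 15
```

```text
F [ 3.29 -1.84  1.03] pos [ 0.5376 -0.0611  0.2165] open 0.0198 r 0.0605 ang 125.8 press 2.234
[0.021, -0.023, -0.001]
[0.037, -0.05, -0.002]
[0.045, -0.081, -0.003]
[0.045, -0.112, -0.004]
[0.036, -0.142, -0.004]
[0.021, -0.169, -0.005]
[-0.002, -0.191, -0.006]
[-0.029, -0.207, -0.006]
```

{"fn": "jog_arm", "kwargs": {"motion": [0,0.021,-0.023,-0.001,0,0,0,0,0.037,-0.05,-0.002,0,0,0,0,0.045,-0.081,-0.003,0,0,0,0,0.045,-0.112,-0.004,0,0,0,0,0.036,-0.142,-0.004,0,0,0,0,0.021,-0.169,-0.005,0,0,0,0,-0.002,-0.191,-0.006,0,0,0,0,-0.029,-0.207,-0.006,0,0,0]}}

```text
t: 8.25
tool_pos: [0.5483, -0.1639, 0.2197]
orientation: [0.053, 3.134, 0.002]
force: [0.6, 6.5, 3.7]
opening: 0.0198
```

```bash
python3 wind.py .573 -.1102 8 15
```

```text
F [0.59 6.5  3.75] pos [ 0.5483 -0.1639  0.2197] open 0.0198 r 0.0591 ang -114.7 press -1.963
[-0.03, -0.01, -0.001]
[-0.061, -0.01, -0.001]
[-0.091, -0.002, -0.002]
[-0.118, 0.014, -0.002]
[-0.141, 0.036, -0.003]
[-0.156, 0.063, -0.004]
[-0.165, 0.093, -0.005]
[-0.165, 0.124, -0.005]
```

{"fn": "jog_arm", "kwargs": {"motion": [0,-0.03,-0.008,-0.001,0,0,0,0,-0.061,-0.008,-0.001,0,0,0,0,-0.091,0.0,-0.002,0,0,0,0,-0.118,0.015,-0.002,0,0,0,0,-0.141,0.037,-0.003,0,0,0,0,-0.156,0.063,-0.004,0,0,0,0,-0.163,0.093,-0.005,0,0,0,0,-0.163,0.093,-0.005,0,0,0]}}

```text
t: 9.05
tool_pos: [0.6329, -0.1171, 0.2228]
orientation: [0.049, 3.132, 0.004]
force: [6.6, -0.6, -1.7]
opening: 0.0195
```

```bash
python3 wind.py .573 -.1102 1 15;  python3 -c "
from h import *
w=snap('wrist','w5.png')"
```

```text
F [ 6.64 -0.61 -1.65] pos [ 0.6329 -0.1171  0.2228] open 0.0195 r 0.0602 ang -6.6 press -0.076
[0.002, 0.031, -0.001]
```

View pics/w5.png

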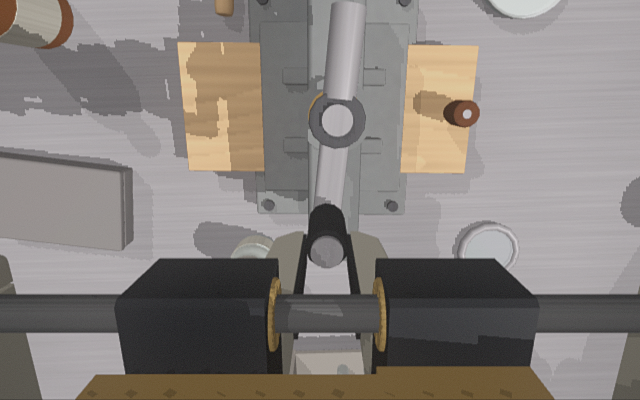

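{"fn": "jog_arm", "kwargs": {"motion": [0.6,0,0,0,0,0,0,0.6,0,0,0,0,0,0,0.6,0,0,0,0,0,0,0.6,0,0,0,0,0,0,0.6,0,0,-0.06,0,0,0,0.6,0,0,-0.12,0,0,0,0.6,0,0,-0.16,0,0,0,0.6,0,0,-0.16,0,0,0]}}

```text
t: 9.9
tool_pos: [0.6334, -0.1182, 0.3072]
orientation: [0.05, 3.125, 0.001]
force: [0.2, 0.4, 0.5]
opening: 0.0557
```

Run:
```python
from h import *
w=snap('wrist','w6.png');t=snap('top','t6.png')
print(read_state()["tool_pos"],read_state()["opening"])
print(goal([.578,.0145,.30]))
for a,n in((t,'t6c.png'),):
    cv2.imwrite('pics/'+n,cv2.resize(a["frame"][140:280,250:450,::-1],None,fx=4,fy=4,interpolation=cv2.INTER_CUBIC))
```

```text
[ 0.63206816 -0.11784643  0.30256971] 0.05515632042536557
([0.1165, 0.2611, 0.0046], [0.0016, 0.0064, 0.0044])
```

View pics/w6.png

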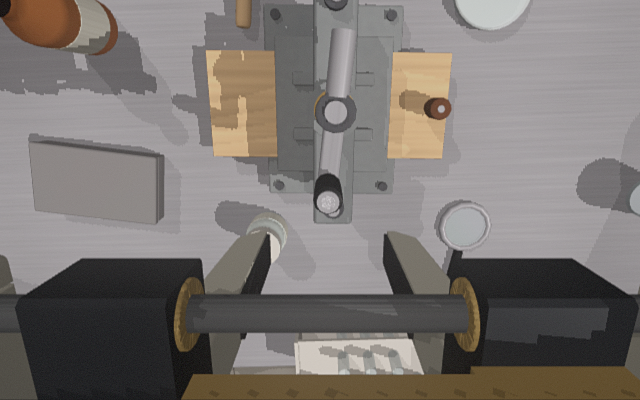

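{"fn": "jog_arm", "kwargs": {"motion": [0.55,0.117,0.261,0.004,0.001,0.006,0.004,0.55,0.117,0.261,0.004,0.001,0.006,0.004,0.55,0.117,0.261,0.004,0.001,0.006,0.004,0.55,0.117,0.261,0.06,0.001,0.006,0.004,0.55,0.117,0.261,0.12,0.001,0.006,0.004,0.55,0.117,0.261,0.18,0.001,0.006,0.004,0.55,0.117,0.261,0.24,0.001,0.006,0.004,0.55,0.117,0.261,0.24,0.001,0.006,0.004]}}

```text
t: 10.8
tool_pos: [0.5743, 0.0151, 0.1748]
orientation: [-0.059, -3.13, -0.002]
force: [-0.9, -0.4, 0.6]
opening: 0.0512
```

Run:
```python
from h import *
w=snap('wrist','w7.png')
s=read_state();print(s["tool_pos"],s["opening"],s["force"])
print(goal([.578,.0145,.047]), proj(w,[.5777,.014,.08]))
```

```text
[0.57590734 0.01488884 0.17817307] 0.05153329560394065 [ 0.7937523  -0.49576637  0.39206934]
([-0.0061, -0.0009, 0.2623], [0.0008, -0.0046, 0.0003]) (np.float64(325.7699775736931), np.float64(192.32068805241522))
```

View pics/w7.png

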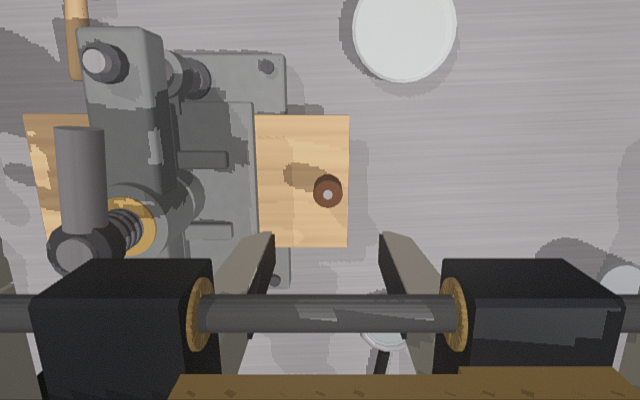

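{"fn": "jog_arm", "kwargs": {"motion": [0.55,-0.007,0.001,0.06,0,-0.004,0,0.55,-0.007,0.001,0.12,0,-0.004,0,0.55,-0.007,0.001,0.18,0,-0.004,0,0.55,-0.007,0.001,0.22,0,-0.004,0,0.55,-0.007,0.001,0.262,0,-0.004,0,0.55,-0.007,0.001,0.262,0,-0.004,0]}}

```text
t: 11.45
tool_pos: [0.5768, 0.0155, 0.0452]
orientation: [-0.06, -3.136, -0.002]
force: [-0.0, -0.3, 0.1]
opening: 0.0512
```

Run:
```python
from h import *
w=snap('wrist','w8.png')
s=read_state();print(s["tool_pos"],s["opening"],s["force"])
print(goal([.578,.015,.047]))
snap('scene','s8.png');snap('top','t8.png')
```

```text
[0.57796339 0.01540875 0.04709576] 0.05136284222793506 [0.52151442 0.68471585 0.02050841]
([-0.0001, -0.0008, 0.0002], [0.0008, -0.0017, 0.0002])
```

View pics/w8.png

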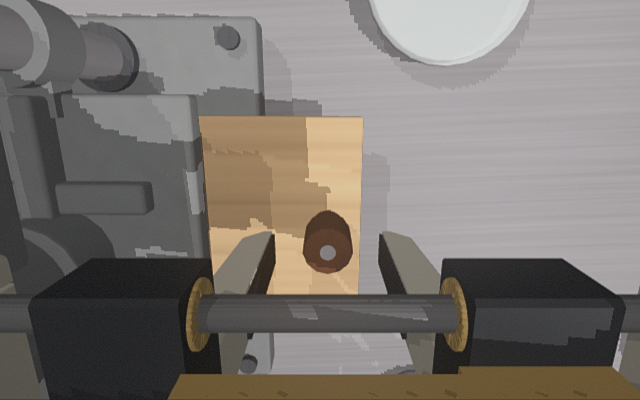

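{"fn": "jog_arm", "kwargs": {"motion": [0.3,0,0,0,0,-0.002,0,0,0,0,0,0,-0.002,0,0,0,0,0,0,-0.002,0,0,0,0,0,0,-0.002,0,0,0,0,0,0,-0.002,0,0,0,0,0,0,-0.002,0,0,0,0,0,0,-0.002,0,0,0,0,0,0,-0.002,0], "grip_force": 30}}

```text
t: 12.4
tool_pos: [0.5798, 0.0153, 0.0491]
orientation: [0.06, 3.137, 0.002]
force: [0.8, 0.1, -0.5]
opening: 0.0008
```

Run:
```python
from h import *
w=snap('wrist','w9.png')
s=read_state();print(s["tool_pos"],s["opening"],s["force"],s["wrist_torque"])
p=s["tool_pos"]
u=np.array([.0385,.9993,0])
for d in (.03,.1,.14,.154): print(goal(p+d*u))
```

```text
[0.57976618 0.01534522 0.04912929] 0.0004572263406589115 [ 0.08716031  0.02863871 -0.02297892] [ 0.00631982 -0.00787916 -0.01786334]
([-0.0, 0.06, 0.0001], [0.0008, 0.0028, 0.0003])
([-0.0001, 0.2, 0.0002], [0.0008, 0.0028, 0.0003])
([-0.0001, 0.28, 0.0003], [0.0008, 0.0028, 0.0003])
([-0.0001, 0.308, 0.0004], [0.0008, 0.0028, 0.0003])
```

View pics/w9.png

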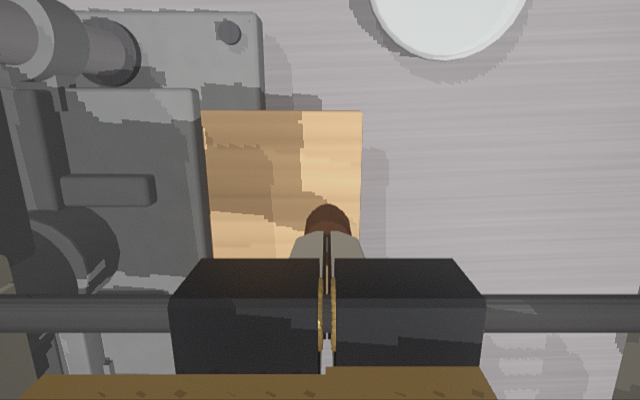

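Run:
```python
from h import *
w=snap('wrist'); s=read_state()
print(np.array(w["hand_eye"]).round(4).tolist()); p=s["tool_pos"]
for z in(0,.019,.04,.06): print(z,proj(w,p+[0,0,z]))
for k in ([.578,.015,.08],[.578,.015,.04]): print(proj(w,k))
t=snap('top','t9.png');c=snap('scene','s9.png')
cv2.imwrite('pics/t9c.png',cv2.resize(t["frame"][140:280,220:420,::-1],None,fx=4,fy=4,interpolation=cv2.INTER_CUBIC))
cv2.imwrite('pics/s9c.png',cv2.resize(c["frame"][140:300,220:400,::-1],None,fx=4,fy=3.7,interpolation=cv2.INTER_CUBIC))
```

```text
[[-0.0011, -0.9666, -0.2563, 0.0706], [1.0, -0.0014, 0.0007, -0.0006], [-0.001, -0.2563, 0.9666, -0.2003], [0.0, 0.0, 0.0, 1.0]]
0 (np.float64(327.3683417319329), np.float64(224.71261167755605))
0.019 (np.float64(327.52750567651793), np.float64(236.6789238295625))
0.04 (np.float64(327.742685322312), np.float64(252.85662548833847))
0.06 (np.float64(328.0003874852403), np.float64(272.2312679796844))
(np.float64(326.8615617025944), np.float64(242.09852149655248))
(np.float64(326.65610880300477), np.float64(216.91296769781263))
```

View pics/t9c.png

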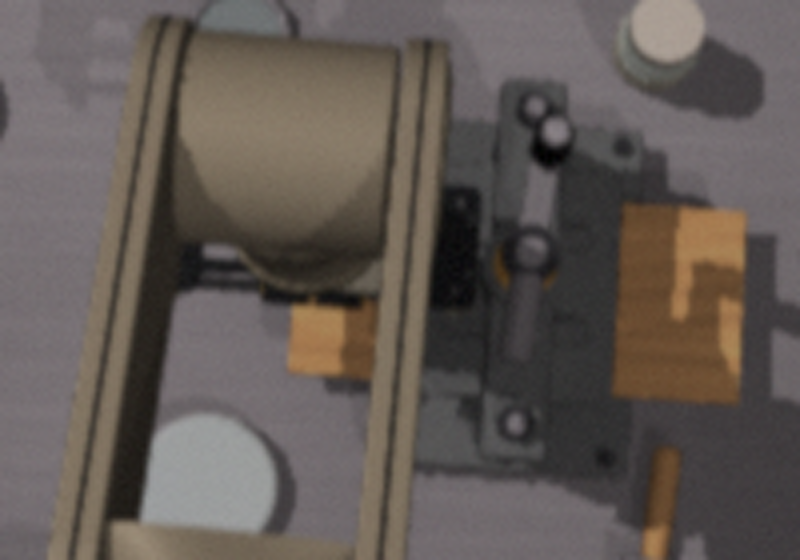

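View pics/s9c.png

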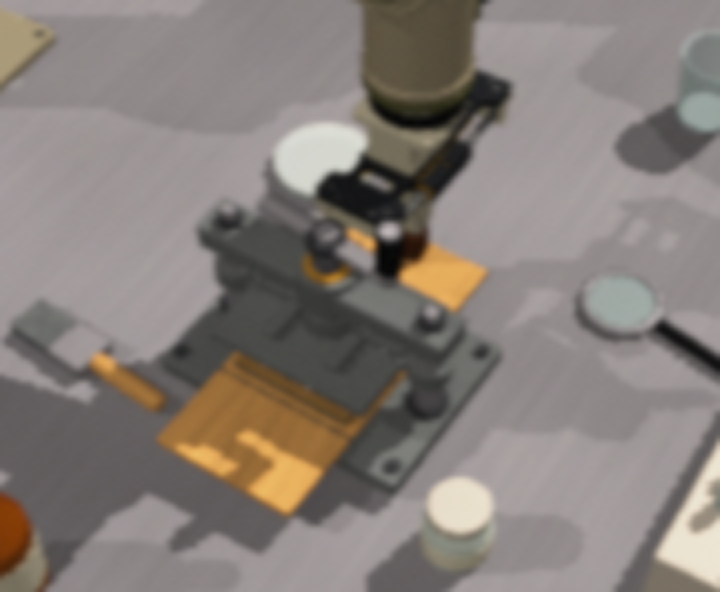

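Run:
```python
from h import *
w=snap('wrist','w10.png'); s=read_state(); print(s["tool_pos"],s["q"])
print(proj(w,[.5155,.0368,.04]),"seen 362,111"); 
for dz in (.0,.03):
    for n,p in (("corner",[.5155,.0368,.04]),("dishc",[.439,.09,.016]),("knobtop",[.578,.015,.08])):
        print(dz,n,np.round(proj(w,np.array(p)-[0,0,dz]),1))
```

```text
[0.57982716 0.01530485 0.04919081] [-6.28940308e-02  1.74279738e-01  1.69020916e+00  1.31186563e-03
  1.27263807e+00 -1.59596433e+00]
(np.float64(360.90781184185477), np.float64(110.32840350378777)) seen 362,111
0.0 corner [360.9 110.3]
0.0 dishc [447.9 -31.9]
0.0 knobtop [326.9 242. ]
0.03 corner [356.5 108.9]
0.03 dishc [432.9 -15.8]
0.03 knobtop [326.7 222.3]
```

Run:
```python
import cv2
a=cv2.imread('pics/w10.png')[180:300,240:420];b=cv2.imread('pics/w8.png')[180:300,240:420]
cv2.imwrite('pics/w10c.png',cv2.resize(cv2.hconcat([a,b]),None,fx=2.2,fy=2.2*2,interpolation=cv2.INTER_NEAREST))
```

```text
(no output)
```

View pics/w10c.png

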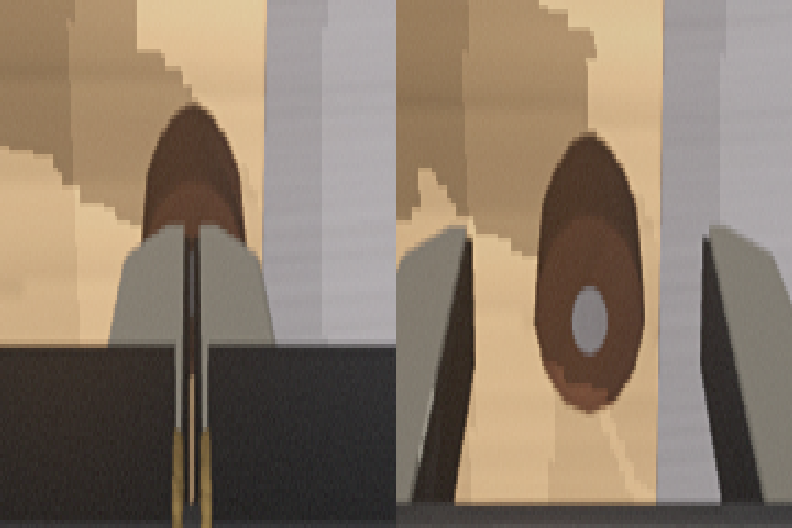

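Run:
```python
from h import *
w=snap('wrist'); s=read_state(); p=s["tool_pos"]
for h in(0,.02,.03,.035,.04):
  for e in (0,.0075,.011): print(h,e,np.round(proj(w,p+[-e,0,h]),1))
print(s)
```

```text
0 0 [327.4 224.7]
0 0.0075 [326.9 212.5]
0 0.011 [326.7 206.7]
0.02 0 [327.6 237.3]
0.02 0.0075 [327.  224.1]
0.02 0.011 [326.8 217.8]
0.03 0 [327.7 244.7]
0.03 0.0075 [327.1 230.8]
0.03 0.011 [326.8 224.2]
0.035 0 [327.7 248.6]
0.035 0.0075 [327.1 234.4]
0.035 0.011 [326.8 227.6]
0.04 0 [327.8 252.8]
0.04 0.0075 [327.2 238.2]
0.04 0.011 [326.9 231.3]
{'t': 12.7, 'q': array([-6.29189413e-02,  1.74251030e-01,  1.69021321e+00,  1.33810420e-03,
        1.27267096e+00, -1.59599272e+00]), 'dq': array([-4.65711750e-04,  6.60743968e-05,  9.95825470e-04, -9.40550006e-04,
       -2.60609697e-03,  9.31275051e-04]), 'joint_torque': array([ 1.20949575e-03, -5.47957921e+01, -4.57740641e+01, -7.70784973e-03,
        4.85019491e-02,  4.02229614e-05]), 'tool_pos': array([0.57981978, 0.01530128, 0.04920526]), 'orientation': array([5.97777870e-02, 3.13651311e+00, 1.69777541e-03]), 'force': array([ 0.05693132,  0.65034274, -0.05881511]), 'wrist_torque': array([0.03807031, 0.00582608, 0.02254155]), 'opening': 0.0004713506128640179}
```

{"fn": "jog_arm", "kwargs": {"motion": [0.55,0,0,0,0,0.002,0,0.55,0,0,0,0,0.002,0,0.55,0.003,0,0,0,0.002,0,0.55,0.003,0,0,0,0.002,0,0.55,0.003,0,0,0,0.002,0,0.55,0.003,0,0,0,0.002,0]}}

```text
t: 13.3
tool_pos: [0.5783, 0.0154, 0.0492]
orientation: [0.06, 3.14, 0.002]
force: [-0.2, 0.2, 0.2]
opening: 0.0439
```

Run:
```python
from h import *
w=snap('wrist','w11.png'); s=read_state(); print(s["tool_pos"],s["opening"])
print(goal([.5785,.015,.031]))
c=snap('scene','s11.png')
cv2.imwrite('pics/s11c.png',cv2.resize(c["frame"][150:270,260:380,::-1],None,fx=5,fy=5,interpolation=cv2.INTER_CUBIC))
f=lambda z,y:np.round((np.array(proj(c,[.578,y,z]))-[260,150])*5)
print("body corners if 84 behind:",f(.133,.015-.094),f(.133,.015+.094),"if 117",f(.166,-.079),f(.166,.109))
```

```text
[0.57833775 0.01540163 0.04923802] 0.04761912197244878
([-0.0003, -0.0008, 0.0365], [0.0008, 0.0009, 0.0003])
body corners if 84 behind: [245. 308.] [387. 118.] if 117 [244. 277.] [389.  86.]
```

View pics/s11c.png

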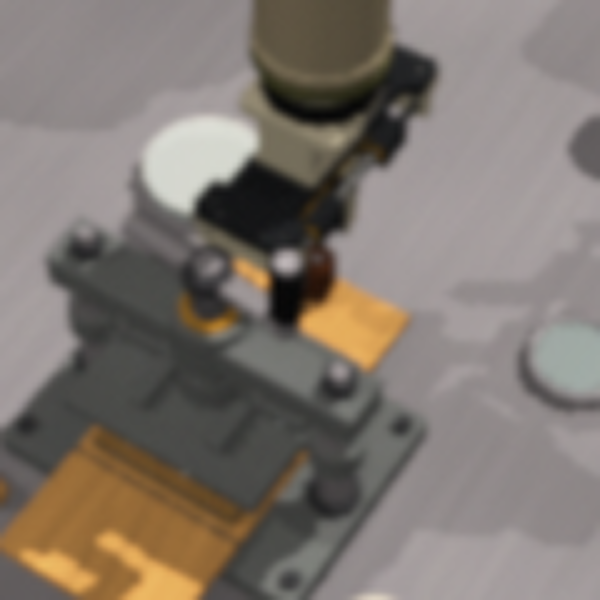

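View pics/w11.png

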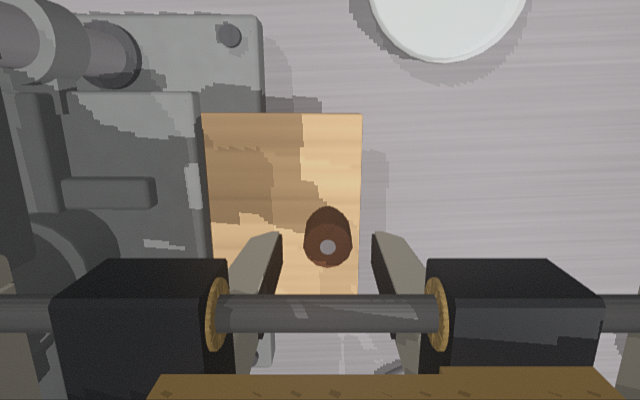

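{"fn": "jog_arm", "kwargs": {"motion": [0.55,0,-0.001,0.015,0,0.001,0,0.55,0,-0.001,0.03,0,0.001,0,0.55,0,-0.001,0.044,0,0.001,0,0.55,0,-0.001,0.056,0,0.001,0,0.55,0,-0.001,0.056,0,0.001,0]}}

```text
t: 13.9
tool_pos: [0.5772, 0.015, 0.0195]
orientation: [-0.06, -3.138, -0.002]
force: [-0.3, -1.0, 0.7]
opening: 0.0514
```

Run:
```python
from h import *
w=snap('wrist','w12.png'); s=read_state(); print(s["tool_pos"],s["opening"],s["force"])
```

```text
[0.57764942 0.01499517 0.02028652] 0.050820089479422716 [0.28022969 0.38204367 0.56086441]
```

View pics/w12.png

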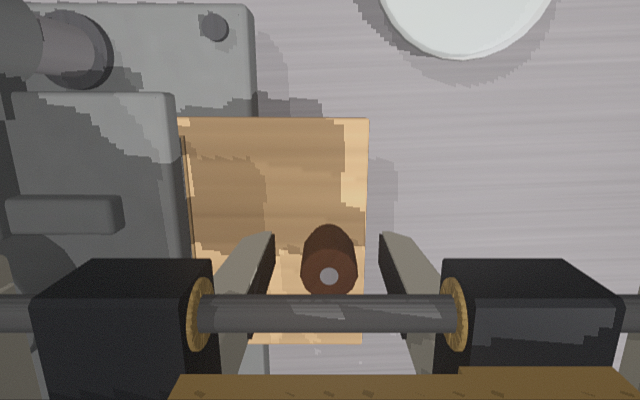

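{"fn": "jog_arm", "kwargs": {"motion": [0,0,0,0,0,0,0,0,0,0,0,0,0,0,0,0,0,0,0,0,0,0,0,0,0,0,0,0,0,0,0,0,0,0,0,0,0,0,0,0,0,0], "grip_force": 30}}

```text
t: 14.55
tool_pos: [0.5779, 0.0151, 0.0206]
orientation: [-0.06, -3.14, -0.002]
force: [0.9, 1.1, 2.1]
opening: 0.0252
```

Run:
```python
from h import *
w=snap('wrist','w13.png'); s=read_state(); print(s["tool_pos"],s["opening"],s["force"])
p=s["tool_pos"];u=np.array([.0385,.9993,0])
for d in (.03,.1,.135): print(goal(p+d*u))
```

```text
[0.57786967 0.01505119 0.02058591] 0.025389663535032497 [-0.70308084  0.95316145  2.70108927]
([-0.0, 0.06, 0.0001], [0.0009, -0.0008, 0.0003])
([-0.0001, 0.2, 0.0003], [0.0009, -0.0008, 0.0003])
([-0.0001, 0.27, 0.0004], [0.0009, -0.0008, 0.0003])
```

View pics/w13.png

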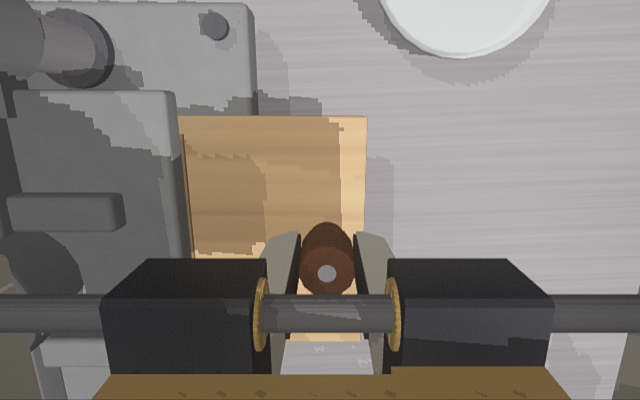

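{"fn": "jog_arm", "kwargs": {"motion": [0,0,0.01,0,0,0,0,0,0,0.03,0,0,0,0,0,0,0.05,0,0,0,0,0,0,0.07,0,0,0,0,0,0,0.09,0,0,0,0,0,0,0.11,0,0,0,0,0,0,0.13,0,0,0,0,0,0,0.14,0,0,0,0]}}

```text
t: 15.4
tool_pos: [0.5805, 0.0863, 0.0206]
orientation: [-0.059, -3.14, -0.002]
force: [-0.3, -2.4, -0.1]
opening: 0.0255
```

Run:
```python
from h import *
w=snap('wrist','w14.png'); s=read_state(); print(s["tool_pos"],s["opening"],s["force"],s["wrist_torque"])
u=np.array([.0385,.9993,0]); print((s["tool_pos"]-[.57787,.01505,.0206])@u)
t=snap('top','t14.png');cv2.imwrite('pics/t14c.png',cv2.resize(t["frame"][140:280,220:420,::-1],None,fx=4,fy=4,interpolation=cv2.INTER_CUBIC))
print(goal(np.array([.57787,.01505,.0206])+.135*u))
```

```text
[0.58047826 0.08676576 0.0206571 ] 0.025268746461274985 [-0.03636633  0.75201813 -1.02110736] [0.19980528 0.00660778 0.0554365 ]
0.07176598005930003
([-0.0005, 0.1273, 0.0004], [0.0014, -0.0009, 0.0009])
```

View pics/w14.png

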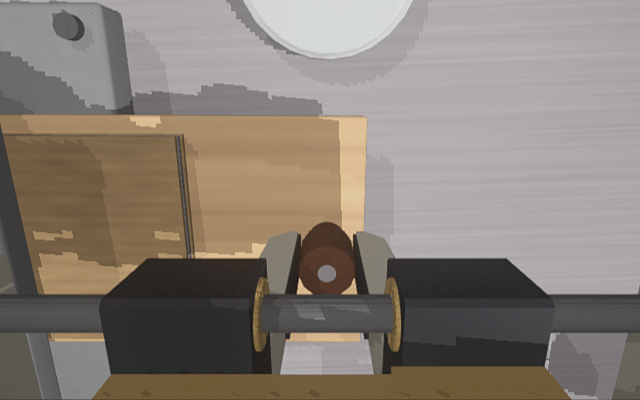

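View pics/t14c.png

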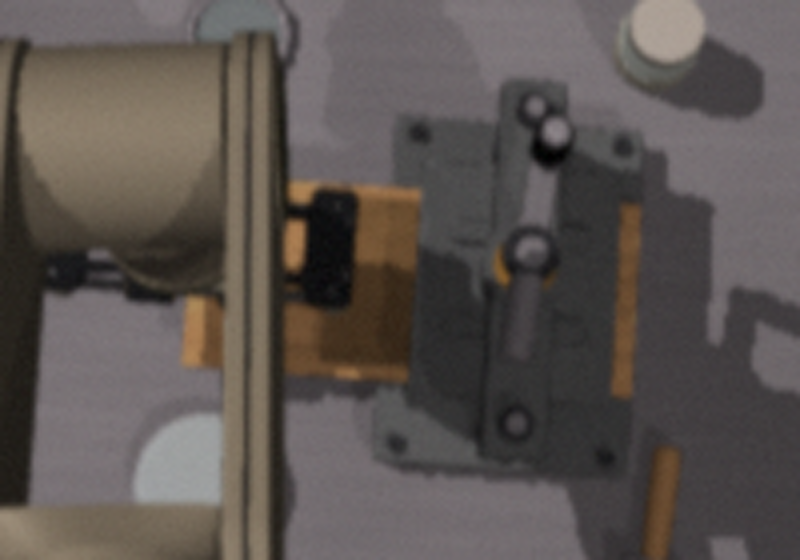

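{"fn": "jog_arm", "kwargs": {"motion": [0,0,0.015,0,0,0,0,0,0,0.035,0,0,0,0,0,0,0.055,0,0,0,0,0,0,0.075,0,0,0,0,0,0,0.095,0,0,0,0,0,0,0.115,0,0,0,0,0,0,0.127,0,0,0,0,0,0,0.127,0,0,0,0]}}

```text
t: 16.3
tool_pos: [0.5827, 0.1512, 0.0207]
orientation: [-0.056, -3.14, -0.004]
force: [-0.2, 0.9, -2.0]
opening: 0.0248
```

Run:
```python
from h import *
w=snap('wrist','w15.png'); s=read_state(); print(s["tool_pos"],s["opening"],s["force"],s["wrist_torque"])
u=np.array([.0385,.9993,0]); print((s["tool_pos"]-[.57787,.01505,.0206])@u)
t=snap('top','t15.png');cv2.imwrite('pics/t15c.png',cv2.resize(t["frame"][160:260,260:400,::-1],None,fx=5.7,fy=5.7,interpolation=cv2.INTER_CUBIC))
c=snap('scene','s15.png');cv2.imwrite('pics/s15c.png',cv2.resize(c["frame"][160:260,260:380,::-1],None,fx=6,fy=6,interpolation=cv2.INTER_CUBIC))
```

```text
[0.58271505 0.15061791 0.02067538] 0.025267528646047654 [-0.93259035  1.41514447 -1.67302129] [ 0.07425454  0.00973808 -0.04037738]
0.1356595463748123
```

View pics/w15.png

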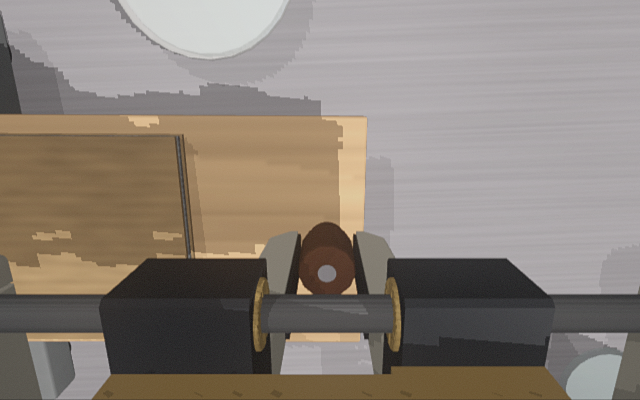

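View pics/t15c.png

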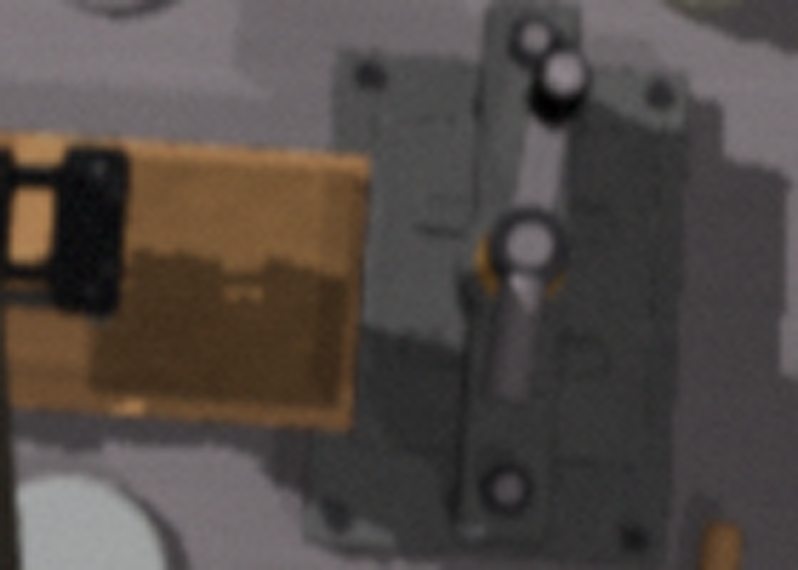

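View pics/s15c.png

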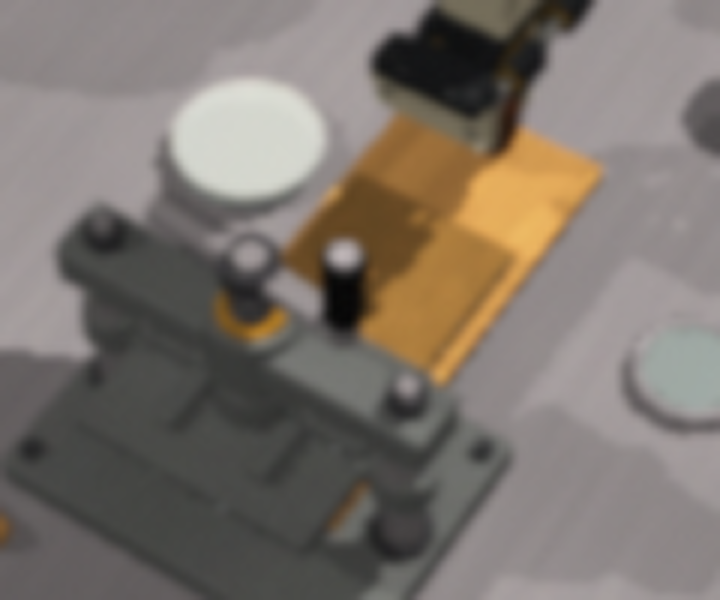

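Run:
```python
import cv2
a=cv2.imread('pics/w13.png')[0:130,180:400];cv2.imwrite('pics/w13c.png',cv2.resize(a,None,fx=3.5,fy=3.5,interpolation=cv2.INTER_NEAREST))
a=cv2.imread('pics/w11.png')[0:300,180:300];cv2.imwrite('pics/w11c.png',cv2.resize(a,None,fx=4,fy=2,interpolation=cv2.INTER_NEAREST))
```

```text
(no output)
```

View pics/w13c.png

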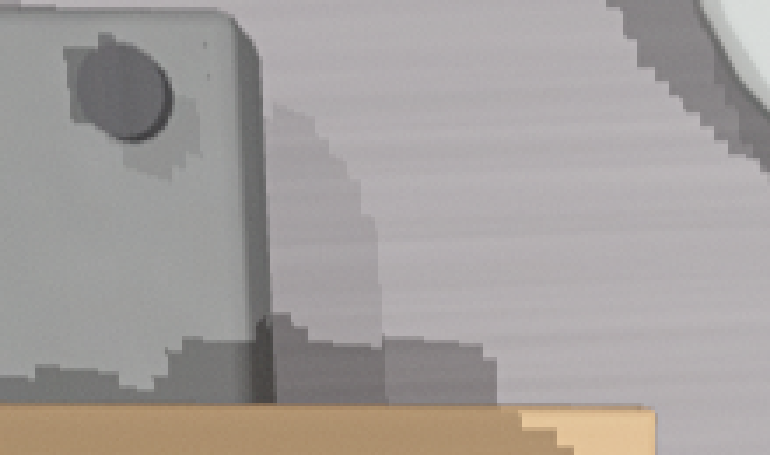

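View pics/w11c.png

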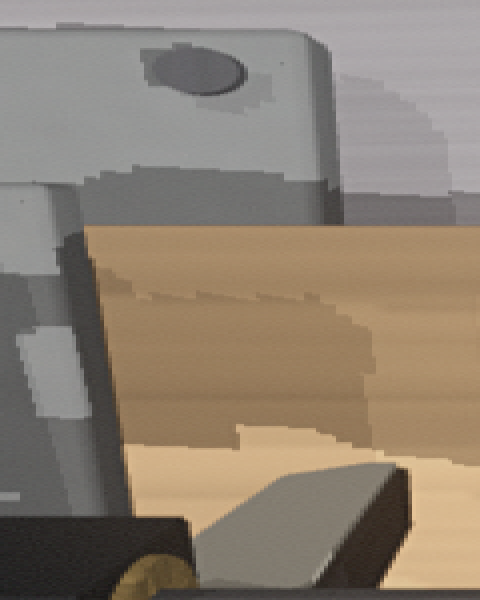

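Run:
```python
from h import *
w=read_camera("wrist"); u=np.array([.0385,.9993,0])
def cam(p,o):
    return dict(frame=w["frame"],vertical_fov=w["vertical_fov"],cx=w["cx"],cy=w["cy"],T=pose(dict(orientation=o,tool_pos=p))@np.array(w["hand_eye"]))
c13=cam([.57787,.01505,.02059],[-.06,-3.14,-.002]); c11=cam([.57834,.0154,.04924],[.06,3.14,.002])
for n,c,pts in(("w13",c13,[(252,108,.03),(249.2,20,.03),(258,108,0.),(255,20,0.)]),("w11",c11,[(259.5,100,.03),(265.7,100,0.)])):
    for a in pts: r=ray(c,*a); print(n,a,r.round(4),(r@u).round(4))
for a in [(367.1,120,.04),(366.5,220,.04)]: r=ray(c13,*a); print("front",r.round(4),r@u)
for a in [(.578,.015,.08)]: print(np.round(proj(c13,a),1),"seen 327,273")
c15=cam([.58271505,.15061791,.02067538],[-.056,-3.14,-.004])
for a in [(367.5,118,.04),(365.5,200,.04)]: r=ray(c15,*a); print("front15",r.round(4),r@u)
```

```text
w13 (252, 108, 0.03) [ 0.5096 -0.0212  0.03  ] -0.0015
w13 (249.2, 20, 0.03) [ 0.4682 -0.0187  0.03  ] -0.0007
w13 (258, 108, 0.0) [ 0.5101 -0.0236  0.    ] -0.0039
w13 (255, 20, 0.0) [ 0.4622 -0.021   0.    ] -0.0032
w11 (259.5, 100, 0.03) [ 0.5061 -0.0217  0.03  ] -0.0022
w11 (265.7, 100, 0.0) [ 0.506  -0.0229  0.    ] -0.0034
front [0.5175 0.0368 0.04  ] 0.05674040392128903
front [0.5693 0.036  0.04  ] 0.05786931031193122
[327.9 271.1] seen 327,273
front15 [0.5213 0.1724 0.04  ] 0.1923999344768543
front15 [0.5631 0.1711 0.04  ] 0.19264267557098505
```

{"fn": "jog_arm", "kwargs": {"motion": [0,0,0.01,0,0,0,0,0,0,0.02,0,0,0,0,0,0,0.03,0,0,0,0,0,0,0.038,0,0,0,0,0,0,0.038,0,0,0,0,0,0,0.038,0,0,0,0,0,0,0.038,0,0,0,0]}}

```text
t: 17.2
tool_pos: [0.5835, 0.1689, 0.0208]
orientation: [-0.058, -3.14, -0.004]
force: [-0.6, 0.6, -1.8]
opening: 0.0257
```

Run:
```python
from h import *
u=np.array([.0385,.9993,0])
w=snap('wrist','w16.png'); s=read_state(); print(s["tool_pos"],s["orientation"],s["opening"],s["force"],s["wrist_torque"]); print(s["tool_pos"]@u-.195)
fr=[snap('top') for _ in range(6)]
im=np.mean([t["frame"].astype(float) for t in fr],0); t=fr[0]
np.save('t16.npy',im)
cv2.imwrite('pics/t16c.png',cv2.resize(im[155:265,290:390,::-1],None,fx=7.5,fy=5.4,interpolation=cv2.INTER_CUBIC).clip(0,255).astype(np.uint8))
p=[np.array([.573,-.1107,0])+np.array([np.cos(A),np.sin(A),0])*x+u*(-.0027+.0886) for x in(-.06,0,.06)]
for q in p: print("edge",[round(float(v),1) for v in ((np.array(proj(t,q+[0,0,.04]))-[290,155])*[7.5,5.4])])
```

```text
[0.58352516 0.1687957  0.02080023] [-0.05827355 -3.13970238 -0.00397735] 0.02530804372797868 [-0.78995141  0.46209083 -1.56818981] [0.12611594 0.03870191 0.02298933]
-0.0038567362713285425
edge [179.9, 419.4]
edge [191.2, 298.7]
edge [202.4, 179.7]
```

View pics/t16c.png

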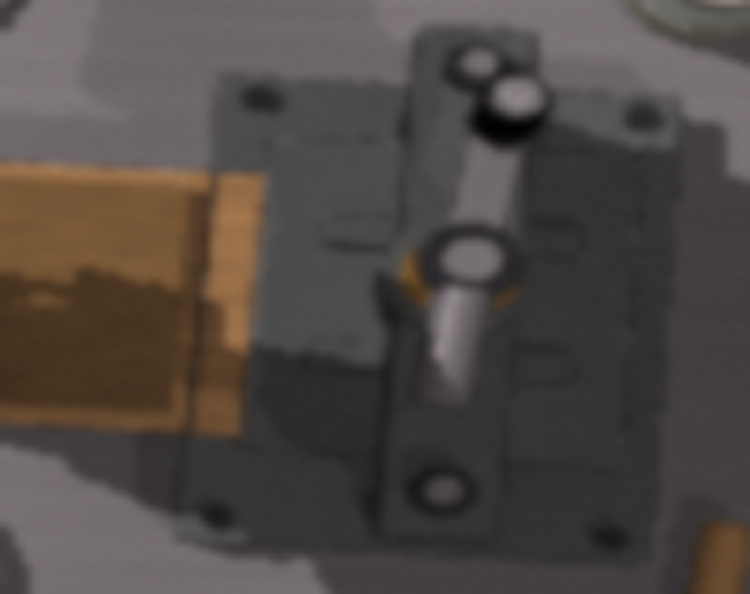

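```bash
cat > line.py <<'E'
from h import *
u=np.array([.0385,.9993,0]); xa=np.array([np.cos(A),np.sin(A),0]); o=np.array([.573,-.1107,0])
fr=[snap('top') for _ in range(6)]; t=fr[0]
im=np.mean([f["frame"].astype(float) for f in fr],0); g=im.sum(2)
m=lambda p,z:(ray(t,*p,z)-o)
def show(n,P,z):
    for p in P:
        r=m(p,z); print(n,np.round(p,2),"pressx",round(float(r@xa),4),"pressy",round(float(r@u),4))
print("rows: line")
P=[]
for v in range(190,235,4):
    row=im[v-1:v+2,:,0].mean(0); c0=int(round(290+(212-(v-155)*5.4*.0+(-19)*((v-155)*5.4-180)/250)/7.5))
    seg=row[c0-4:c0+5]; k=int(np.argmin(seg[2:7]))+2; a,b,c=seg[k-1:k+2]; d=.5*(a-c)/(a-2*b+c); P.append((c0-4+k+d,v))
show("line",P,.04)
P=[]
for v in list(range(172,184,3))+list(range(241,252,3)):
    row=g[v-1:v+2].mean(0); c0=int(round(290+(216-31*((v-155)*5.4-80)/450)/7.5)); d=np.abs(np.diff(row[c0-4:c0+6])); P.append((c0-4+.5+(d*np.arange(len(d))).sum()/d.sum(),v)); print(row[c0-4:c0+6].round().astype(int))
show("edge",P,.03)
E
python3 line.py
```

```text
rows: line
line [317.65 190.  ] pressx 0.0554 pressy 0.0838
line [316.57 194.  ] pressx 0.0443 pressy 0.086
line [316.47 198.  ] pressx 0.0334 pressy 0.0855
line [316.25 202.  ] pressx 0.0226 pressy 0.0854
line [315.73 206.  ] pressx 0.0117 pressy 0.0861
line [315.71 210.  ] pressx 0.0009 pressy 0.0854
line [316. 214.] pressx -0.0098 pressy 0.0839
line [315.93 218.  ] pressx -0.0206 pressy 0.0834
line [315.52 222.  ] pressx -0.0313 pressy 0.0837
line [315.15 226.  ] pressx -0.0421 pressy 0.084
line [314.99 230.  ] pressx -0.0527 pressy 0.0837
line [314.6 234. ] pressx -0.0634 pressy 0.0841
[318 319 306 275 251 235 219 174 138 128]
[317 317 305 259 239 233 225 205 180 170]
[314 314 314 301 257 236 233 233 233 233]
[312 315 313 302 262 237 233 230 230 228]
[157 154 144 145 158 164 164 165 163 164]
[159 152 136 147 157 164 164 163 162 162]
[163 152 135 151 157 148 140 141 146 155]
[269 232 199 206 201 173 123  94  91 112]
edge [320.19 172.  ] pressx 0.1075 pressy 0.0803
edge [319.61 175.  ] pressx 0.0991 pressy 0.0813
edge [317.69 178.  ] pressx 0.0904 pressy 0.086
edge [317.85 181.  ] pressx 0.0821 pressy 0.085
edge [314.47 241.  ] pressx -0.0813 pressy 0.0833
edge [313.56 244.  ] pressx -0.0894 pressy 0.0851
edge [314.61 247.  ] pressx -0.0972 pressy 0.0818
edge [315.19 250.  ] pressx -0.1051 pressy 0.0797
```

{"fn": "jog_arm", "kwargs": {"motion": [0,0,0.002,0,0,0,0,0,0,0.002,0,0,0,0,0,0,0.002,0,0,0,0,0,0,0.002,0,0,0,0]}}

```text
t: 18.25
tool_pos: [0.5835, 0.1696, 0.0207]
orientation: [-0.058, -3.139, -0.003]
force: [0.1, -1.1, -2.2]
opening: 0.0254
```

```bash
python3 line.py | grep -v '^\['
python3 - <<'E'
from h import *
u=np.array([.0385,.9993,0])
w=snap('wrist','w17.png'); s=read_state(); print(s["t"],s["tool_pos"],s["orientation"],s["opening"],s["force"],s["wrist_torque"],np.abs(s["dq"]).max()); print(s["tool_pos"]@u-.195)
c=snap('scene');cv2.imwrite('pics/s17c.png',cv2.resize(c["frame"][140:260,240:400,::-1],None,fx=5,fy=5,interpolation=cv2.INTER_CUBIC))
E
```

```text
rows: line
line [316.83 190.  ] pressx 0.0553 pressy 0.086
line [316.32 194.  ] pressx 0.0443 pressy 0.0866
line [315.85 198.  ] pressx 0.0333 pressy 0.0872
line [315.61 202.  ] pressx 0.0224 pressy 0.0871
line [315.45 206.  ] pressx 0.0116 pressy 0.0868
line [315.61 210.  ] pressx 0.0009 pressy 0.0856
line [315.88 214.  ] pressx -0.0099 pressy 0.0842
line [315.39 218.  ] pressx -0.0207 pressy 0.0848
line [315.04 222.  ] pressx -0.0314 pressy 0.085
line [315.07 226.  ] pressx -0.0421 pressy 0.0842
line [314.72 230.  ] pressx -0.0528 pressy 0.0845
line [314.13 234.  ] pressx -0.0635 pressy 0.0853
edge [320.18 172.  ] pressx 0.1075 pressy 0.0803
edge [319.54 175.  ] pressx 0.0991 pressy 0.0815
edge [317.75 178.  ] pressx 0.0904 pressy 0.0858
edge [317.95 181.  ] pressx 0.0821 pressy 0.0847
edge [314.18 241.  ] pressx -0.0814 pressy 0.084
edge [313.93 244.  ] pressx -0.0894 pressy 0.0841
edge [314.69 247.  ] pressx -0.0972 pressy 0.0816
edge [315.38 250.  ] pressx -0.105 pressy 0.0792
18.6 [0.58350514 0.1696554  0.0207335 ] [-0.05835236 -3.13954382 -0.00359208] 0.025456423328031705 [ 0.34115004 -1.09865598 -1.95581127] [-0.17708238 -0.03906815 -0.05840228] 0.0009962175562450268
-0.0029984125537951267
```

View pics/s17c.png

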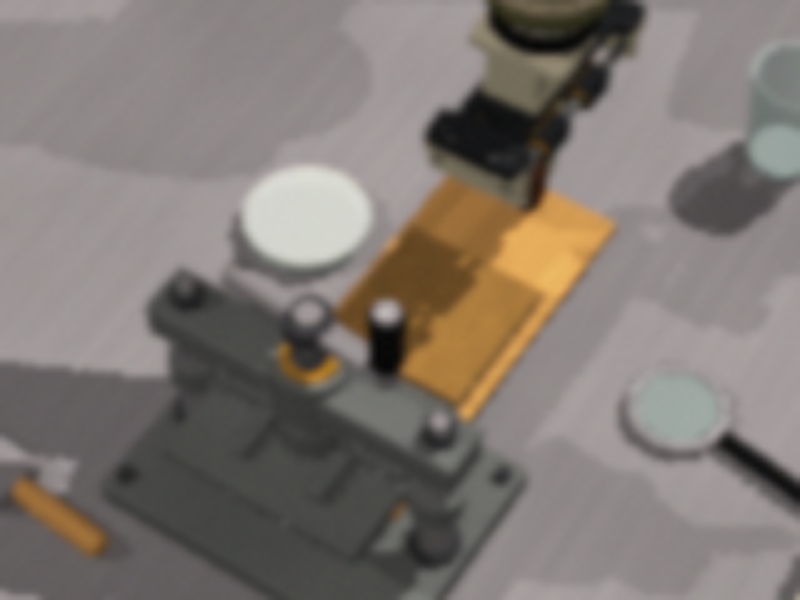

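View pics/w17.png

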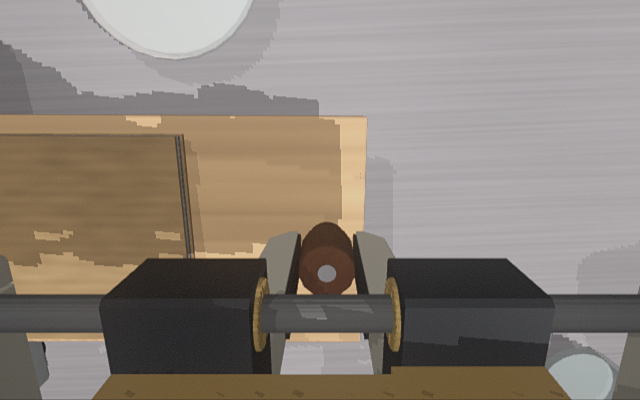

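Run:
```python
from plant import *
print(close_job())
```

```text
the job is handed in; nothing more can be done
None
```

The press is open and I handed the job in at 18.6 s with the board drawn out and still held. The job gave no verdict, so what follows rests on my own checks.

- **Crank and platen:** I wound the crank anticlockwise two full turns plus about 0.8 rad. The extra was so the crank arm would stay out of the gripper's way. The platen rose about 21 mm, going by the crank angle, and I left it up. The board was not moved until after this.
- **Board:** I gripped the knob with the jaws along the draw direction and pulled the board straight out about 155 mm.
- **Line against the bed edge:** The top camera puts the line at 0.084 to 0.087 m along the press's y axis, averaging about 0.0857. It puts the edge at about 0.085 m. The wrist-camera estimate agrees to within about 0.5 mm, so I take the line to be level to about 1 mm.
- **At hand-in:** The arm was still and the gripper held the knob at its 25 mm opening. Its height was within 0.2 mm of where I first gripped it, so the board should be level with its tail on the bed. The contact force was about 2 N. None of the bystanders appeared to have moved in the last pictures.

**What went wrong:** My first try at the knob closed on nothing. In the wrist pictures the fingertips sit about 33 mm short of the reported TCP, so they shut just above the knob. Nothing was touched; I reopened, went lower and gripped it properly. The crank handle had been held near its top end for the same reason, but it followed all the way round.

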